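# Bring the bench grinder back after its breaker tripped

### The job

The bench grinder's breaker has tripped; bring the power back using only closed fingertips. First push the one popped-out button on the three-button breaker box fully home, then push down the raised end of the rocker on the socket block until it has tipped right over, and last press the low flat start button on the starter box all the way in and let it spring back. Leave the other two breaker buttons and the tall mushroom stop button alone, pick nothing up, and do not disturb the loose things on the bench.

Things in the scene. Friction and masses are not known exactly. Their poses are not given: they have to be found in the camera images.
- breaker_box: Grey breaker box fixed to the bench, 120 (x) x 160 (y) x 50 mm high, with three round black buttons in a row along its y axis, 52 mm apart. Origin at the centre of its underside. The boxes' order on the bench varies.
- breaker_a_top (a point): Centre of the top face of the popped-out breaker button: a black round cap 22 mm across in a steel collar 32 mm across and 6 mm high. It can be any of the three. Popped out, its top is 19 mm above the box (about 69 mm above the bench); pushed home it is 9 mm above the box, level with the other two.
- breaker_a (a joint): Travel of the popped-out breaker button in m: 0 fully out, 0.010 fully home. It slides straight down against about 2.5 N of friction, stops hard at 0.010 and stays where it is left.
- breaker_b_top (a point): Centre of the top of a breaker button that is already in: the same black 22 mm cap, its top only 9 mm above the box (59 mm above the bench). It does not move.
- breaker_c_top (a point): Centre of the top of the other breaker button that is already in; just like the other one.
- socket_block: Black socket block fixed to the bench, 130 (x) x 160 (y) x 50 mm high, with four round sockets and, beside them, one rocker: a pale V-shaped paddle 58 mm long (along the block's x) and 30 mm wide, two halves of 29 mm. Origin at the centre of its underside; its +x points roughly away from the robot.
- rocker_press (a point): Where to push: on the top face of the rocker's raised half, 20 mm from the pivot. Off, the half away from the robot slopes up at 0.34 rad and the near half lies level; the pivot is 60 mm above the bench at the top face. The point starts about 67 mm above the bench and sinks to 60 mm as its half comes level; the near half then stands up instead.
- rocker (a joint): Angle of the rocker in rad: 0 fully off, 0.34 fully on (far half pushed down level). Friction only, about 2.5 N at the push point; hard stops at both ends; it stays where it is left.
- starter_box: White starter box with a steel top plate, fixed to the bench, 120 (x) x 160 (y) x 50 mm high. It carries the start and the stop button, 80 mm apart along its y axis; either can be on the left. Origin at the centre of its underside.
- start_top (a point): Centre of the top of the start button: a low flat black round cap, 28 mm across, in a round grey housing 44 mm across and 12 mm high. The top is 22 mm above the box (72 mm above the bench).
- start (a joint): Travel of the start button in m: 0 out, 0.006 fully in. Springs back; starts to move at about 1.5 N and is fully in at 5 N.
- stop_top (a point): Centre of the top of the stop button: a domed black mushroom head 40 mm across on a thinner stem, top 39 mm above the starter box (89 mm above the bench).
- stop (a joint): Travel of the stop button in m: 0 out, 0.006 pressed.
- screw_jar: Loose glass jar with a steel lid, 44 mm across, 75 mm high, standing between two of the boxes. Origin at the centre of its underside.
- bearing: Loose steel bearing ring, 46 mm outside, 22 mm hole, 16 mm high, lying between two of the boxes. Origin at the centre of its underside.
- paint_can: Loose red paint can, 86 mm across, 105 mm high, behind the boxes. Origin at the centre of its underside.
- solvent_bottle: Loose white bottle with an orange cap, 70 mm across, 150 mm high, behind the boxes. Origin at the centre of its underside.
- mug: Loose brown mug, 76 mm across, 85 mm high, behind the boxes. Origin at the centre of its underside.
- screwdriver: Loose yellow-handled screwdriver lying flat between the robot and the boxes, roughly across; its x axis runs along it, origin near its middle, on its underside.
- wrench: Loose steel wrench lying flat between the robot and the boxes, roughly across; its x axis runs along it, origin near its middle, on its underside.

How it is judged:
On the way, in this order (a step that is already met when the one before it is completed fails the run):
1. the popped-out breaker button is pushed home (value of joint breaker_a above 0.008 m), for 0.1 s.
2. the rocker is tipped over to on (value of joint rocker above 0.27 rad), for 0.1 s.
3. the start button is pressed in (value of joint start above 0.0042 m), for 0.05 s.
At the end, for the whole second after the job is handed in: The breaker button is home (at least 8 of its 10 mm), the rocker is on (at least 0.27 of 0.34 rad), the start button was pressed after that (at least 4.2 of 6 mm) and has sprung back, the stop button is out, and every loose thing is within 20 mm of where it began (value of joint breaker_a above 0.008 m and value of joint rocker above 0.27 rad and value of joint each of start, stop below 0.0015 m and distance of each of screw_jar, bearing, paint_can, solvent_bottle, mug, screwdriver, wrench from where it was at the start of the episode below 0.02 m); the robot touches nothing.
It fails at once if the rocker is switched on while the breaker button is still out (value of joint rocker above 0.2 rad and value of joint breaker_a below 0.007 m).
It fails at once if the start button is pressed before the rocker is on (value of joint start above 0.003 m and value of joint rocker below 0.25 rad).
It fails at once if the stop button is pressed (value of joint stop above 0.002 m).
It fails at once if one of the other two breaker buttons is pressed (contact force between the fingers and breaker_b_seat above 3 N or contact force between the fingers and breaker_c_seat above 3 N).
It fails at once if a loose thing is lifted or moved more than 20 mm (distance of any of screw_jar, bearing, paint_can, solvent_bottle, mug, screwdriver, wrench from where it was at the start of the episode above 0.02 m).
It also fails if it takes over 46 s, if anything falls off the work surface, if the arm or the gripper's body presses on something with over 40 N, if the wrist force passes 120 N, or if a joint passes its speed limit or range.

### The arm

A 7-joint arm with a two-finger parallel gripper is mounted at the origin on the work surface. World frame = base frame: x ahead of the robot, y to its left, z up, the work surface at z = 0. Lengths are in m, angles in rad, forces in N, time in s.
With the tool pointing down it reaches from about 0.4 to 0.875 m from the base axis. Payload 6.5 kg.
Tool frame: the origin (TCP) lies midway between the tips of the shut fingers; the grasp point (between the pads) lies 19 mm behind it (pinch_z is the distance from the TCP to the grasp point, in m); z points along the fingers, y is the direction in which the jaws open and shut (so a half turn about z gives the same grasp; the last joint's range is limited). The gripper opens to 85 mm and grips with 20 to 120 N. Pads are 22 mm wide; open, the fingers measure 114 mm over their backs; the gripper's body (76 mm by 85 mm) begins 54 mm behind the grasp point. The pads swing forward as they close: fully open they stand 13 mm farther back than shut.
Start: joints at [1.11, 0.536, -0.004, 1.538, 0.003, 1.067, -0.071], TCP at [0.25, -0.6, 0.231] pointing down, gripper open.
Joint ranges: [-2.7, 2.7], [-0.37, 2.16], [-1.27, 1.26], [0.24, 2.4], [-1.31, 4.45], [0.19, 1.91], [-2.76, 2.76]. Speed limits (rad/s): [2.39, 2.39, 3.14, 3.14, 3.14, 3.14, 3.14].

### API

Orientations are given as a rotation vector (axis times angle).
In Python, from station import state, capture, get_calibration, sign_off, regions_of, place_of, pinch_z gives the robot as it stands. The module is installed in compiled form; this text tells all that it offers.
- The arm moves only by the shell command python3 -m crank 'ROWS'. ROWS is JSON, a list of rows, each a list of 5 numbers: the closure, from 0 (fully open) to 1 (shut), then the shift along the world's x, y, z in cm, then the turn about the world's z in degrees. In form: [[fingers, tx, ty, tz, turn], ...]. A call has 1 to 5 rows; each row shifts and turns the pose as measured when the row begins; what a row does not reach is not made up. A row lasts 1/12 s, in which the tool goes at most 41.7 mm and 7.16 degrees, less where a joint would pass 70% of its speed; a pose out of reach is approached as far as the arm can. A call with a gripper value outside its range is refused whole. The fingers move at their own pace and stop on an object; the grip force is fixed at half the most. Time passes only in rows, so rows that do not move let the fingers close. It gives the time, the measured TCP pose, the force and the opening at its end, in the units of the state.
- state(): the state, without advancing time (a new reading comes with each control period).
- capture(name): name is "scene" or "top" or "wrist"; returns the picture (480x640x3 uint8, red, green, blue); there is no depth.
- get_calibration(name): a dict with "mtx" (3x3 intrinsics, pixels), "pose" (4x4, takes a point from camera to world coordinates); the wrist camera has in their place "hand_eye" (4x4, takes a point from camera to tool coordinates, whose origin is the TCP and whose axes are the flange's). Camera axes: x right, y down, z forward; pixel columns grow to the right and rows downward; lengths in m; the calibration is good to about 2 mm. A picture is of the moment at which its call begins: read the wrist's pose just before it. get_calibration takes no time and is no camera call.
- sign_off(): hands the job in, once; it reports no verdict.
Trained networks look in the newest picture that a camera, given by its name, has taken for a name from the list of things; names that differ only in an ending like _2 or _b are one class to them, and where a whole thing is asked for, a point or a joint stands for the part that bears it (a point fixed in the world has none). Each returns a list of dicts, best first, with "conf" (0 to 1); they miss things now and then, are a little off and sometimes report something else, mostly with a low value. They report only what shows in the picture. A call takes as long as a camera call.
- regions_of(name, camera): "region" (480x640 bool, what is visible of it) and "centre" ([column, row] in pixels, amid what is visible of it).
- place_of(name, camera): "centre" ([column, row] in pixels: a listed point, or the origin of a listed thing).
The state is a dict: "time_s": time; "q": joint angles; "dq": joint speeds; "joint_efforts": joint torques, N m; "eef_pos": TCP position; "orientation": TCP orientation; "wrist_force": force on the tool from outside, world axes, zero at the start; "wrist_torque": the same for the moment, N m; "gripper_width": finger opening in m.
Only numpy, scipy, OpenCV 4.12 (cv2) and the standard library are available. Lean on these libraries where they do the work, as an engineer would, in place of code of your own. Each camera call takes 0.05 s, during which the arm holds its last target. There are 200 camera calls.

## Working session

There is one attempt and no reset: what is moved stays moved. The work goes in short steps, Python scripts to look and compute and a shell command to move; the robot and the scene stay as the last step left them, time stands still between calls to the robot, and variables do not carry over. Pictures are saved under pics/ and viewed, about 8 in all and at most 12, crops included, and the job is handed in when it is done.

```bash
mkdir -p pics; cat > h.py <<'E'
import numpy as np, cv2
from station import *
from scipy.spatial.transform import Rotation as R
def campose(c):
    k=get_calibration(c)
    if 'pose' in k: return np.array(k['mtx']),np.array(k['pose'])
    s=state(); T=np.eye(4); T[:3,:3]=R.from_rotvec(s['orientation']).as_matrix(); T[:3,3]=s['eef_pos']
    return np.array(k['mtx']),T@np.array(k['hand_eye'])
def back(px,z,M,P):
    d=P[:3,:3]@np.linalg.solve(M,[px[0],px[1],1]); o=P[:3,3]
    return o+d*(z-o[2])/d[2]
Z=dict(breaker_a_top=.069,breaker_b_top=.059,rocker_press=.067,start_top=.072,stop_top=.089,breaker_box=0,socket_block=0,starter_box=0,screw_jar=0,bearing=0,paint_can=0,solvent_bottle=0,mug=0,screwdriver=0,wrench=0)
def look(cam,names,fn):
    M,P=campose(cam); im=capture(cam); cv2.imwrite('pics/'+fn,im[:,:,::-1])
    for n in names:
        for r in place_of(n,cam)[:3]:
            print(cam,n,round(r['conf'],2),np.round(r['centre'],1),np.round(back(r['centre'],Z[n],M,P),4))
E
python3 - <<'E'
from h import *
s=state();print(s['time_s'],s['eef_pos'],s['orientation'],s['wrist_force'])
look('top',list(Z),'top.png')
look('scene',['breaker_a_top','breaker_b_top','rocker_press','start_top','stop_top'],'scene.png')
print(state()['time_s'])
E
```

```text
0.0 [ 0.24974273 -0.59940701  0.23038732] [-3.07884873e+00 -6.15936760e-01  7.22303661e-04] [ 0.92400977  0.82251692 -0.436251  ]
top breaker_a_top 0.57 [512.3 230.1] [ 0.5555 -0.357   0.069 ]
top breaker_b_top 0.55 [455.8 217.7] [ 0.5797 -0.2521  0.059 ]
top rocker_press 0.85 [143.  245.4] [0.5225 0.3467 0.067 ]
top start_top 0.69 [458.4 215.3] [ 0.583  -0.2538  0.072 ]
top start_top 0.53 [345.6 220.9] [ 0.5711 -0.0391  0.072 ]
top stop_top 0.54 [303.1 216.9] [0.5766 0.0413 0.089 ]
top breaker_box 0.9 [474.  225.8] [ 0.5692 -0.304   0.    ]
top socket_block 0.71 [179.8 245.3] [0.5261 0.2937 0.    ]
top starter_box 0.82 [324.3 224. ] [0.5712 0.0006 0.    ]
top starter_box 0.62 [485.7 223.4] [ 0.5742 -0.3279  0.    ]
top screw_jar 0.89 [250.9 204.7] [0.6098 0.1505 0.    ]
top bearing 0.87 [399.2 215.8] [ 0.5888 -0.1519  0.    ]
top paint_can 0.89 [255.1 142.7] [0.7379 0.1435 0.    ]
top solvent_bottle 0.91 [380.2 128. ] [ 0.77   -0.1134  0.    ]
top solvent_bottle 0.27 [142.9 242.7] [0.531  0.3688 0.    ]
top mug 0.85 [182.1 147.2] [0.7277 0.2932 0.    ]
top mug 0.27 [256.5 334.5] [0.3475 0.1358 0.    ]
top screwdriver 0.88 [253.3 334.5] [0.3475 0.1422 0.    ]
top screwdriver 0.42 [183.  246.8] [0.5231 0.2872 0.    ]
top wrench 0.97 [425.8 336.7] [ 0.345  -0.2046  0.    ]
scene breaker_a_top 0.4 [152.2 251.1] [ 0.5601 -0.3587  0.069 ]
scene breaker_b_top 0.42 [203.4 260. ] [ 0.5817 -0.2481  0.059 ]
scene rocker_press 0.51 [472.2 244.2] [0.5446 0.3499 0.067 ]
scene rocker_press 0.37 [338.8 240.8] [0.5242 0.047  0.067 ]
scene start_top 0.42 [302.5 250.9] [ 0.5709 -0.0365  0.072 ]
scene stop_top 0.75 [341.  241.8] [0.5626 0.0473 0.089 ]
1.1
```

View pics/top.png

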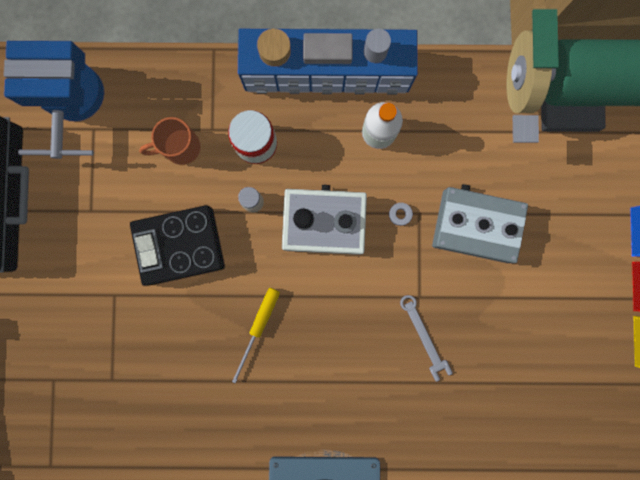

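View pics/scene.png

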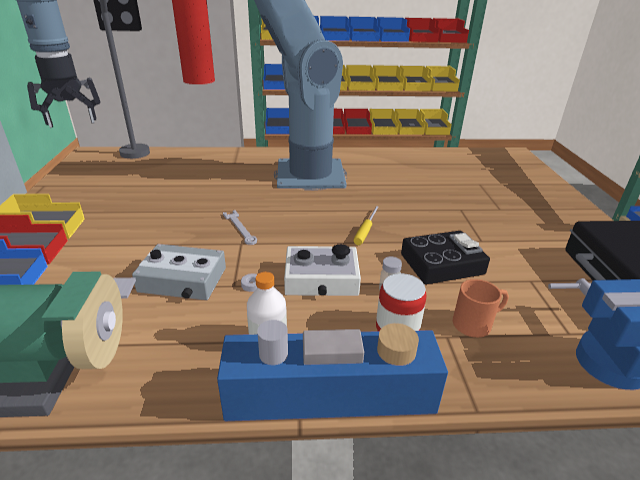

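Top view: breaker box at right with buttons at (458,218), (484,224) and (511,230), starter box in the middle (stop left, start right), and socket block at left with the rocker at (147,250). In the scene view, the breaker button at the robot's right, (155,252), looks popped out. I'll move above it and check with the wrist camera.

```bash
python3 -m crank '[[1,3,2.4,0,0],[1,3,2.4,0,0],[1,3,2.4,0,0],[1,3,2.4,0,0],[1,3,2.4,0,0]]' >/dev/null;  python3 -m crank '[[1,3,2.4,0,0],[1,3,2.4,0,0],[1,3,2.4,0,0],[1,3,2.4,0,0],[1,0,0,0,0]]'; python3 - <<'E'
from h import *
look('wrist',['breaker_a_top','breaker_b_top'],'w1.png')
E
```

```text
time_s: 1.93
eef_pos: [0.5248, -0.3743, 0.2325]
orientation: [3.081, 0.598, -0.001]
wrist_force: [0.2, 1.5, 1.0]
gripper_width: -0.0002
wrist breaker_a_top 0.93 [309. 161.] [ 0.5632 -0.3517  0.069 ]
wrist breaker_b_top 0.65 [207.2  93.2] [ 0.5822 -0.2531  0.059 ]
wrist breaker_b_top 0.39 [260.3 131.1] [ 0.5701 -0.304   0.059 ]
```

View pics/w1.png

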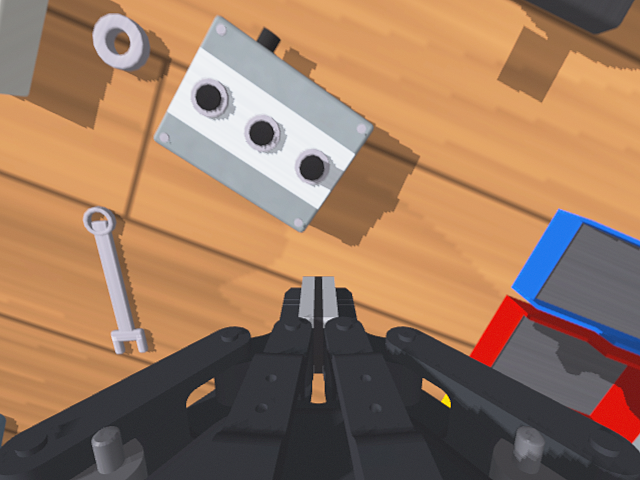

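The wrist view shows the breaker caps at (208,97), (262,133) and (312,167). The network and the scene view both give the right-hand one as popped out. I'll go lower for a closer look.

```bash
python3 -m crank '[[1,0.5,0.3,-3.7,0],[1,0.5,0.3,-3.7,0],[1,0,0,-3.3,0],[1,0,0,0,0]]'; python3 - <<'E'
from h import *
look('wrist',['breaker_a_top','breaker_b_top'],'w2.png')
E
```

```text
time_s: 2.42
eef_pos: [0.5223, -0.3864, 0.1258]
orientation: [3.074, 0.561, -0.009]
wrist_force: [-1.3, 0.8, -0.5]
gripper_width: 0.0002
wrist breaker_b_top 0.87 [122.1  66. ] [ 0.582  -0.2538  0.059 ]
```

View pics/w2.png

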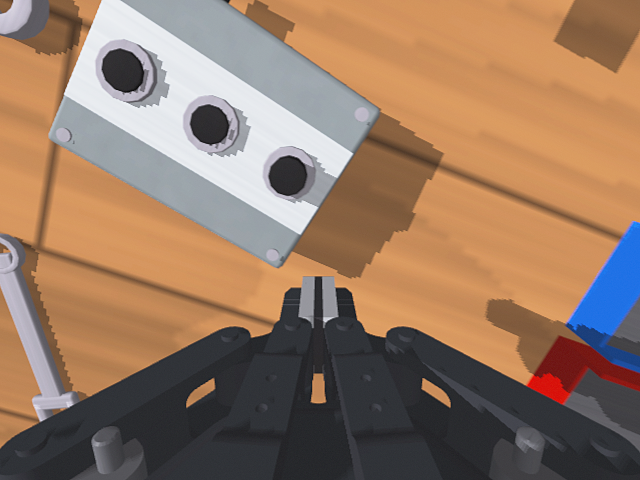

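```bash
python3 - <<'E'
from h import *
a=cv2.imread('pics/w2.png')[30:215,80:330]; b=cv2.imread('pics/scene.png')[235:305,125:235]
a=cv2.resize(a,None,fx=2.2,fy=2.2,interpolation=2);b=cv2.resize(b,None,fx=5,fy=5,interpolation=2)[:,:550]
w=550;o=np.vstack([np.pad(a[:250*2],((0,0),(0,0),(0,0))),np.zeros((1,a.shape[1],3),np.uint8)])
c=np.hstack([a[:350],cv2.resize(b,(250,159))[:0].reshape(0,0,3)]) if 0 else None
h=np.zeros((600,800,3),np.uint8); h[:a.shape[0],:a.shape[1]]=a; cv2.imwrite('pics/c1.png',a); cv2.imwrite('pics/c2.png',b)
M,P=campose('wrist'); print('cam',P[:3,3])
im=cv2.imread('pics/w2.png')
g=(im.max(2)<60).astype(np.uint8)
n,l,st,ce=cv2.connectedComponentsWithStats(g)
for i in range(1,n):
    if 300<st[i,4]<4000: print(st[i],ce[i],back(ce[i],.059,M,P),back(ce[i],.069,M,P))
E
```

```text
cam [ 0.59366203 -0.36037169  0.27593167]
[ 102   49   42   43 1359] [122.69389257  70.27888153] [ 0.58533406 -0.25378194  0.059     ] [ 0.58571796 -0.25869546  0.069     ]
[ 191  105   38   40 1148] [209.23344948 124.26045296] [ 0.57451954 -0.30615344  0.059     ] [ 0.57540196 -0.30865276  0.069     ]
[ 269  156   38   40 1134] [287.71516755 175.4021164 ] [ 0.56256268 -0.35846903  0.059     ] [ 0.56399628 -0.35855674  0.069     ]
```

View pics/c1.png

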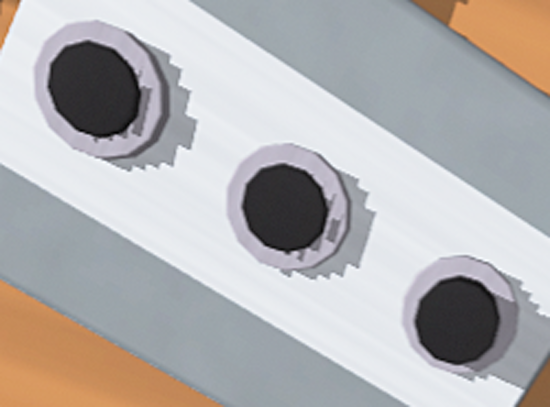

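View pics/c2.png

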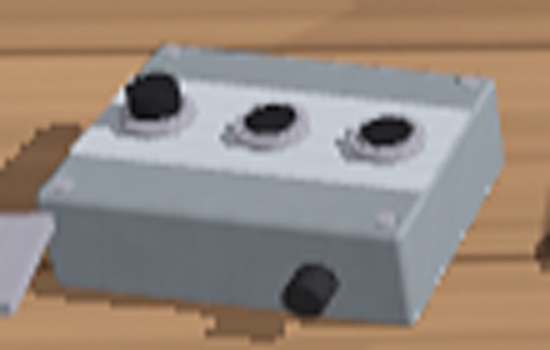

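The scene crop settles it: the breaker button at the robot's right end, about (0.563,-0.358), is the popped-out one. I'll move above it.

```bash
python3 -m crank '[[1,2,1.4,0,0],[1,2,1.4,0,0],[1,0,0,0,0],[1,0,0,0,0]]'
```

```text
time_s: 2.9
eef_pos: [0.5705, -0.3679, 0.1455]
orientation: [3.057, 0.546, 0.021]
wrist_force: [1.0, -0.8, 0.4]
gripper_width: -0.0
```

```bash
python3 -m crank '[[1,-0.8,1,-2,0],[1,0,0,-2,0],[1,0,0,-1,0],[1,0,0,0,0]]'; python3 - <<'E'
from h import *
for _ in range(3):
  s=state(); print(s['time_s'],s['eef_pos'],s['dq'][:4]); capture('top')
E
```

```text
time_s: 3.23
eef_pos: [0.5655, -0.3637, 0.1043]
orientation: [3.046, 0.538, 0.038]
wrist_force: [-0.7, 0.9, 0.1]
gripper_width: 0.0
3.2333 [ 0.56548008 -0.36373788  0.10433993] [ 0.01560869 -0.03224595  0.0102128  -0.0173114 ]
3.2833 [ 0.56595082 -0.36442912  0.10540846] [-0.00063307 -0.01447289 -0.0001756  -0.02281943]
3.3333 [ 0.56654316 -0.36460484  0.1059711 ] [-0.00385922 -0.00632842 -0.00448395 -0.01026301]
```

```bash
cat >> h.py <<'E'
def st():
    s=state(); z=R.from_rotvec(s['orientation']).as_matrix()
    print('t',round(s['time_s'],2),'p',np.round(s['eef_pos'],4),'toolz',np.round(z[:,2],3),'yaw',np.round(np.degrees(np.arctan2(z[1,0],z[0,0])),1),'F',np.round(s['wrist_force'],1))
E
python3 -m crank '[[1,-0.4,0.7,-1,0],[1,0,0,-1,0],[1,0,0,-0.5,0],[1,0,0,0,0]]'; python3 -c "
from h import *;st()"
```

```text
time_s: 3.72
eef_pos: [0.5653, -0.3604, 0.0847]
orientation: [3.039, 0.535, 0.051]
wrist_force: [-0.3, -1.6, -0.5]
gripper_width: -0.0001
t 3.72 p [ 0.5653 -0.3604  0.0847] toolz [ 0.042 -0.049 -0.998] yaw 20.0 F [-0.3 -1.6 -0.5]
```

```bash
python3 -m crank '[[1,-0.2,0.2,-1,0],[1,0,0,-0.8,0],[1,0,0,-0.5,0]]'; python3 -m crank '[[1,0,0,-0.6,0],[1,0,0,-0.6,0],[1,0,0,-0.6,0]]'; python3 -c "
from h import *;st()"
```

```text
time_s: 3.97
eef_pos: [0.5648, -0.3598, 0.0621]
orientation: [3.037, 0.533, 0.055]
wrist_force: [0.2, -0.1, 2.1]
gripper_width: -0.0
time_s: 4.22
eef_pos: [0.5656, -0.3603, 0.0576]
orientation: [3.038, 0.531, 0.052]
wrist_force: [-24.0, 15.2, 62.5]
gripper_width: -0.0
t 4.22 p [ 0.5656 -0.3603  0.0576] toolz [ 0.043 -0.051 -0.998] yaw 19.9 F [-24.   15.2  62.5]
```

It's against the hard stop at z = 57.6 mm, so the button is home. I'll lift off and travel toward the rocker at about z = 0.2, watching the tilt.

```bash
python3 -m crank '[[1,0,0,0,0],[1,0,0,2,0],[1,0,0,4,0],[1,0,0,4,0],[1,0,0,4,0]]'; python3 - <<'E'
from h import *
st()
look('wrist',['breaker_a_top','breaker_b_top'],'w3.png')
im=cv2.imread('pics/w3.png')
E
```

```text
time_s: 4.63
eef_pos: [0.5599, -0.3568, 0.1965]
orientation: [3.047, 0.534, 0.033]
wrist_force: [1.0, -0.4, -0.5]
gripper_width: -0.0002
t 4.63 p [ 0.5599 -0.3568  0.1965] toolz [ 0.029 -0.043 -0.999] yaw 19.9 F [ 1.  -0.4 -0.5]
wrist breaker_a_top 0.71 [250.3 187.4] [ 0.5728 -0.305   0.069 ]
wrist breaker_a_top 0.58 [302.5 219.3] [ 0.5623 -0.3504  0.069 ]
wrist breaker_b_top 0.63 [190.  152.6] [ 0.5812 -0.2537  0.059 ]
```

View pics/w3.png

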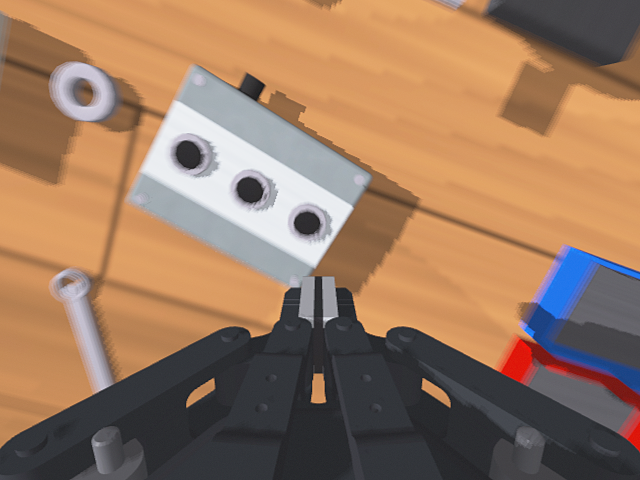

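The wrist view shows all three breaker caps alike, at (190,153), (250,189) and (306,222), so it is home. Next is the rocker.

```bash
python3 -m crank '[[1,-0.2,4,0,0],[1,-0.2,4,0,0],[1,-0.2,4,0,0],[1,-0.2,4,0,0],[1,-0.2,4,0,0]]'; python3 -m crank '[[1,-0.2,4,0,0],[1,-0.2,4,0,0],[1,-0.2,4,0,0],[1,-0.2,4,0,0],[1,-0.2,4,0,0]]';  python3 -c "
from h import *;st()"
```

```text
time_s: 5.2
eef_pos: [0.5462, -0.1651, 0.1931]
orientation: [3.041, 0.502, 0.032]
wrist_force: [1.2, 0.4, 0.1]
gripper_width: 0.0004
time_s: 5.62
eef_pos: [0.5293, 0.0426, 0.185]
orientation: [3.044, 0.501, 0.014]
wrist_force: [1.5, 0.8, -0.4]
gripper_width: 0.0002
t 5.62 p [0.5293 0.0426 0.185 ] toolz [ 0.018 -0.055 -0.998] yaw 18.7 F [ 1.5  0.8 -0.4]
```

```bash
python3 -m crank '[[1,0,4,0,0],[1,0,4,0,0],[1,0,4,0,0],[1,0,4,0,0],[1,0,4,0,0]]' >/dev/null; python3 -m crank '[[1,0,4,0,0],[1,0,3,0,0],[1,0,2,0,0],[1,0,0,0,0],[1,0,0,0,0]]';  python3 - <<'E'
from h import *
st()
look('wrist',['rocker_press','socket_block'],'w4.png');st()
E
```

```text
time_s: 6.45
eef_pos: [0.5138, 0.356, 0.1669]
orientation: [3.039, 0.526, -0.022]
wrist_force: [0.8, -1.3, 0.5]
gripper_width: 0.0003
t 6.45 p [0.5138 0.356  0.1669] toolz [-0.005 -0.059 -0.998] yaw 19.6 F [ 0.8 -1.3  0.5]
wrist rocker_press 0.9 [326.2 208.3] [0.5321 0.3502 0.067 ]
wrist socket_block 0.94 [374.8 214.9] [ 0.5266  0.2959 -0.    ]
t 6.6 p [0.5149 0.3538 0.1678] toolz [-0.004 -0.059 -0.998] yaw 19.4 F [ 1.  -0.4  0.6]
```

View pics/w4.png

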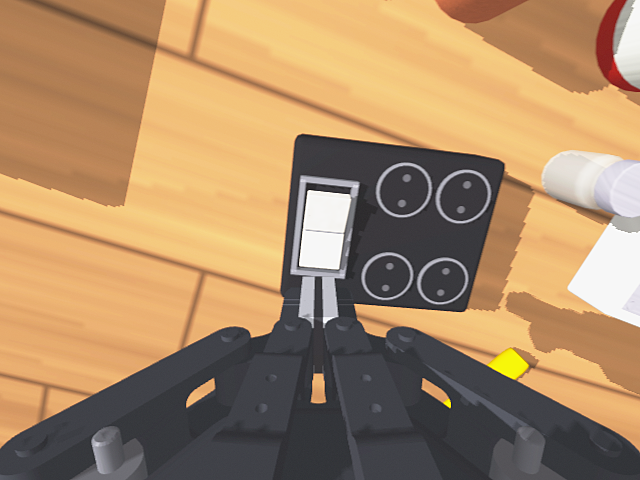

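The rocker shows with its pivot line at about (325,231) and the raised half above it. The press point, about (327,207), agrees with the network's, so I'll aim for (0.533,0.350).

```bash
python3 -m crank '[[1,1,-0.2,-2,0],[1,0.9,-0.1,-2,0],[1,0,0,-2,0],[1,0,0,-1,0],[1,0,0,0,0]]'; python3 -c "
from h import *;st()"
```

```text
time_s: 7.02
eef_pos: [0.5389, 0.3415, 0.0968]
orientation: [3.039, 0.503, -0.015]
wrist_force: [-1.3, -0.4, -0.7]
gripper_width: -0.0001
t 7.02 p [0.5389 0.3415 0.0968] toolz [ 0.    -0.062 -0.998] yaw 18.8 F [-1.3 -0.4 -0.7]
```

```bash
python3 -m crank '[[1,-0.5,0.8,-0.6,0],[1,0,0.2,-0.5,0],[1,0,0,0,0]]'; python3 - <<'E'
from h import *
st()
look('wrist',['rocker_press'],'w5.png')
E
```

```text
time_s: 7.27
eef_pos: [0.5346, 0.3503, 0.0865]
orientation: [3.039, 0.498, -0.014]
wrist_force: [-0.9, 0.8, -0.1]
gripper_width: -0.0003
t 7.27 p [0.5346 0.3503 0.0865] toolz [ 0.001 -0.062 -0.998] yaw 18.6 F [-0.9  0.8 -0.1]
wrist rocker_press 0.79 [317.6 278.8] [0.5349 0.3489 0.067 ]
```

Aligned. Pushing down.

```bash
python3 -m crank '[[1,0,0,-1,0],[1,0,0,-0.7,0],[1,0,0,-0.6,0],[1,0,0,-0.5,0]]'; python3 -m crank '[[1,0,0,-0.6,0],[1,0,0,-0.6,0]]'; python3 -c "
from h import *;st()"
```

```text
time_s: 7.7
eef_pos: [0.5374, 0.3528, 0.0606]
orientation: [3.043, 0.5, -0.002]
wrist_force: [0.1, -1.0, 3.2]
gripper_width: 0.0
time_s: 7.87
eef_pos: [0.5377, 0.3532, 0.059]
orientation: [3.04, 0.497, -0.004]
wrist_force: [-22.0, -14.6, 71.0]
gripper_width: -0.0002
t 7.87 p [0.5377 0.3532 0.059 ] toolz [ 0.007 -0.061 -0.998] yaw 18.5 F [-22.  -14.6  71. ]
```

```bash
python3 -m crank '[[1,0,0,0,0],[1,0,0,2,0],[1,-0.5,0,4,0],[1,-0.5,0,4,0],[1,0,0,2,0]]'; python3 - <<'E'
from h import *
st()
look('wrist',['rocker_press'],'w6.png')
capture('scene')
im=capture('scene')[:,:,::-1]
a=cv2.resize(cv2.imread('pics/w6.png')[140:320,240:440],None,fx=2,fy=2,interpolation=2)
b=cv2.resize(im[220:290,395:495],(514,360),interpolation=2)
b=b[:, :400]
cv2.imwrite('pics/c3.png',np.hstack([a,b]))
E
```

```text
time_s: 8.28
eef_pos: [0.5235, 0.3503, 0.1805]
orientation: [3.034, 0.496, -0.019]
wrist_force: [1.1, 1.1, 0.4]
gripper_width: -0.0
t 8.28 p [0.5235 0.3503 0.1805] toolz [-0.001 -0.068 -0.998] yaw 18.5 F [1.1 1.1 0.4]
wrist rocker_press 0.69 [311.3 210.4] [0.5345 0.351  0.067 ]
```

View pics/c3.png

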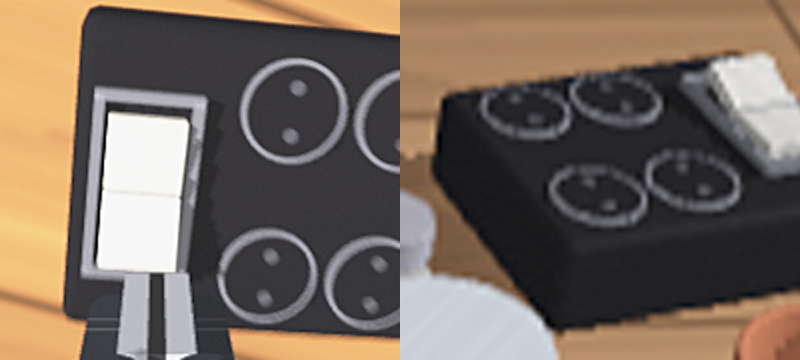

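The crop shows the rocker tipped: the far half is level and the half nearest the robot now stands up. On to the start button at about (0.571,-0.038).

```bash
python3 -m crank '[[1,0.2,-4,0.2,0],[1,0.2,-4,0.2,0],[1,0.2,-4,0.2,0],[1,0.2,-4,0.2,0],[1,0.2,-4,0.2,0]]'; python3 -m crank '[[1,0.4,-4,0,0],[1,0.4,-4,0,0],[1,0.4,-4,0,0],[1,0.4,-3,0,0],[1,0,0,0,0]]'; python3 -c "
from h import *;st()
look('wrist',['start_top','stop_top','starter_box'],'w7.png')"
```

```text
time_s: 8.9
eef_pos: [0.5243, 0.1529, 0.1767]
orientation: [3.032, 0.524, -0.044]
wrist_force: [0.8, -0.2, 0.9]
gripper_width: -0.0002
time_s: 9.32
eef_pos: [0.5329, -0.0149, 0.1677]
orientation: [3.029, 0.506, -0.072]
wrist_force: [0.1, -0.2, 0.9]
gripper_width: -0.0001
t 9.32 p [ 0.5329 -0.0149  0.1677] toolz [-0.035 -0.076 -0.996] yaw 18.9 F [ 0.1 -0.2  0.9]
wrist start_top 0.91 [358.7 184.3] [ 0.5719 -0.0371  0.072 ]
wrist stop_top 0.74 [235.7 143.3] [0.5742 0.0449 0.089 ]
wrist stop_top 0.63 [596.9 254.9] [ 0.5805 -0.2108  0.089 ]
wrist starter_box 0.95 [303.1 144.9] [0.5778 0.0024 0.    ]
```

View pics/w7.png

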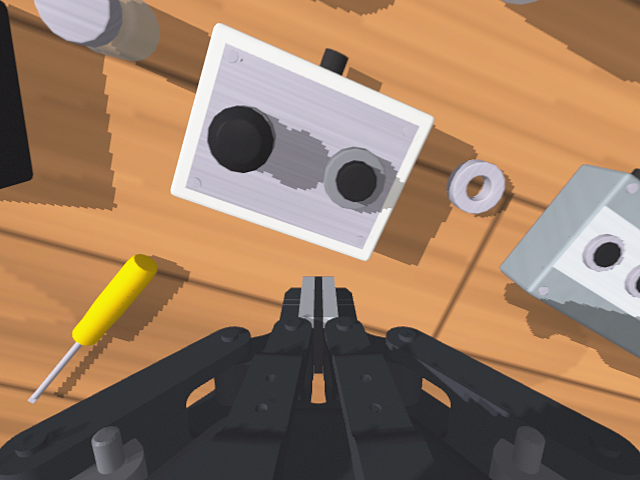

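The start button is at (357,182) and the mushroom stop at (241,139), well clear of it. I'll move above start at (0.572,-0.037).

```bash
python3 -m crank '[[1,1.8,-1,0,0],[1,1.6,-0.8,-1,0],[1,0,0,-2,0],[1,0,0,-1.5,0],[1,0,0,0,0]]'; python3 -c "
from h import *;st()"
```

```text
time_s: 9.93
eef_pos: [0.5692, -0.0108, 0.1207]
orientation: [3.032, 0.551, -0.065]
wrist_force: [-0.5, -0.2, 0.2]
gripper_width: 0.0
t 9.93 p [ 0.5692 -0.0108  0.1207] toolz [-0.031 -0.066 -0.997] yaw 20.5 F [-0.5 -0.2  0.2]
```

```bash
python3 -m crank '[[1,0.2,-1.3,0,0],[1,0,-1,0,0],[1,0,-0.3,-0.5,0],[1,0,0,0,0]]'; python3 -c "
from h import *;st();look('wrist',['start_top'],'w8.png')"
```

```text
time_s: 10.27
eef_pos: [0.5715, -0.0343, 0.1162]
orientation: [3.031, 0.563, -0.065]
wrist_force: [-0.0, -0.8, 0.2]
gripper_width: 0.0
t 10.27 p [ 0.5715 -0.0343  0.1162] toolz [-0.031 -0.065 -0.997] yaw 21.0 F [-0.  -0.8  0.2]
wrist start_top 0.57 [318.8 253.4] [ 0.5747 -0.0364  0.072 ]
```

```bash
python3 -m crank '[[1,0.1,-0.3,-1.2,0],[1,0,0,-1,0],[1,0,0,-0.6,0]]'; python3 -c "
from h import *;st()"
```

```text
time_s: 10.62
eef_pos: [0.5749, -0.0363, 0.0892]
orientation: [3.031, 0.564, -0.055]
wrist_force: [0.7, 0.5, 0.3]
gripper_width: -0.0001
t 10.62 p [ 0.5749 -0.0363  0.0892] toolz [-0.024 -0.064 -0.998] yaw 21.0 F [0.7 0.5 0.3]
```

```bash
python3 -m crank '[[1,0,0,-0.8,0],[1,0,0,-0.7,0],[1,0,0,-0.6,0],[1,0,0,-0.5,0]]'; python3 -c "
from h import *;st()"
```

```text
time_s: 10.95
eef_pos: [0.5751, -0.036, 0.0643]
orientation: [3.03, 0.563, -0.058]
wrist_force: [-28.5, 2.5, 98.1]
gripper_width: 0.0002
t 10.95 p [ 0.5751 -0.036   0.0643] toolz [-0.026 -0.065 -0.998] yaw 21.0 F [-28.5   2.5  98.1]
```

It's fully in, at the hard stop. I'll lift off straight away.

```bash
python3 -m crank '[[1,0,0,0.3,0],[1,0,0,2,0],[1,0,0,3,0],[1,0,0,4,0],[1,-1,0,4,0]]'; python3 -m crank '[[1,-2,0,2,0],[1,-2,0,0,0],[1,-1,0,0,0],[1,0,0,0,0],[1,0,0,0,0]]'; python3 - <<'E'
from h import *
st()
look('top',['screw_jar','bearing','paint_can','solvent_bottle','mug','screwdriver','wrench'],'top2.png')
look('scene',[],'s2.png')
im=cv2.imread('pics/s2.png')[215:310,120:500]
cv2.imwrite('pics/c4.png',cv2.resize(im,(800,200),interpolation=2))
E
```

```text
time_s: 11.37
eef_pos: [0.5607, -0.035, 0.1958]
orientation: [3.031, 0.567, -0.079]
wrist_force: [0.8, 0.3, -0.3]
gripper_width: 0.0001
time_s: 11.78
eef_pos: [0.5132, -0.0343, 0.2238]
orientation: [3.029, 0.567, -0.057]
wrist_force: [0.1, 0.3, -0.3]
gripper_width: -0.0001
t 11.78 p [ 0.5132 -0.0343  0.2238] toolz [-0.026 -0.065 -0.998] yaw 21.1 F [ 0.1  0.3 -0.3]
top screw_jar 0.73 [250.1 202.4] [0.6145 0.1522 0.    ]
top bearing 0.67 [399.5 216.7] [ 0.5869 -0.1525  0.    ]
top bearing 0.4 [257.8 144. ] [0.7352 0.1379 0.    ]
top bearing 0.23 [183.5 146. ] [0.7302 0.2904 0.    ]
top paint_can 0.91 [256.8 145.2] [0.7327 0.14   0.    ]
top solvent_bottle 0.91 [378.2 132. ] [ 0.7616 -0.1093  0.    ]
top mug 0.75 [180.  146.6] [0.7289 0.2976 0.    ]
top screwdriver 0.67 [253.5 333.3] [0.3498 0.1418 0.    ]
top wrench 0.76 [427.4 335.7] [ 0.347  -0.2078  0.    ]
```

View pics/c4.png

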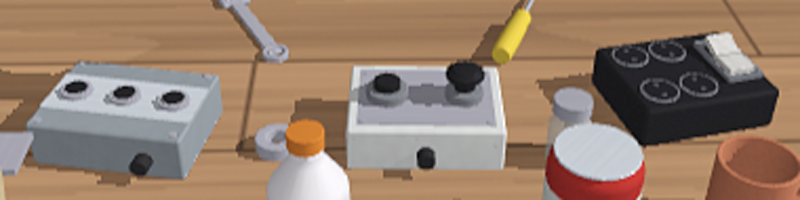

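The final view shows the breaker caps level, the rocker tipped over, start and stop both out, and the loose things where they were, within detection noise.

```bash
python3 -c "
from station import *; print(sign_off())"
```

```text
the job is handed in; nothing more can be done
None
```

I did the three presses in order with closed fingertips and handed the job in at about 12 s. No verdict was reported, and the joint values can't be read directly. The evidence is tip heights, forces and pictures.

| Step | Where the tip stopped (above the bench) | Vertical force (last reading) |
|---|---|---|
| Popped-out breaker button (robot's right end) | 57.6 mm, nominal 59 mm home | 62 N |
| Rocker, far half | 59 mm, nominal 60 mm level | 71 N |
| Start button | 64 mm, nominal 66 mm fully in | 98 N |

- **Final picture:** the three breaker caps are level, the rocker's near half stands up, and start and stop are both out. The arm is clear at 0.22 m.
- **Loose things:** all seven were found again within 10 mm of their first readings. The largest difference was about 9 mm, for the solvent bottle, and I put that down to detection noise because nothing came near it.
- **Forces:** the presses were firmer than they needed to be. The start press came closest to the 120 N wrist limit, with a total of about 102 N.
- **Tool tilt:** the tool drifted about 4° off vertical along the way, and the presses still landed on target.
- **Network errors:** after the breaker press, the network still labelled breaker buttons as popped out, including the middle one, which never was. I went by the press depth and the picture instead. The first top view also gave some false hits, such as a start button on the breaker box, and I discarded those.

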